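# Pack the filter plug home in the orange column

## Robot

A 6-joint arm with a two-finger parallel gripper is mounted at the origin on the work surface. World frame = base frame: x ahead of the robot, y to its left, z up, the work surface at z = 0. Lengths are in m, angles in rad, forces in N, time in s.
With the tool pointing down it reaches from about 0.35 to 0.775 m from the base axis. Payload 7.3 kg.
Tool frame: the origin (TCP) lies at the very end of the fingers, on their centre line; the grasp point (between the pads) lies 19 mm behind it (robot.tcp_to_grasp is the distance from the TCP to the grasp point, in m); z points along the fingers, y is the direction in which the jaws open and shut (so a half turn about z gives the same grasp; the last joint's range is limited). The gripper opens to 92 mm and grips with 3 to 60 N. Pads are 19 mm wide; open, the fingers measure 130 mm over their backs; the gripper's body (75 mm by 190 mm) begins 47 mm behind the grasp point.
Start: joints at [-1.373, 0.342, 1.524, -0, 1.275, -0.146], TCP at [0.177, -0.494, 0.227] pointing down, gripper open.
Joint ranges: [-2.53, 2.53], [-0.77, 2.02], [0.04, 2.7], [-1, 4.14], [0.28, 2.66], [-3.11, 3.11]. Speed limits (rad/s): [2.57, 2.57, 3.14, 3.14, 3.14, 3.14].

## Interface

Orientations are given as [roll, pitch, yaw] about the fixed x, y, z axes, in that order (R = Rz(yaw) Ry(pitch) Rx(roll)).
In Python, from cell import robot gives the robot as it stands.
- The arm moves only by the tool arm_command, never from a script. Its argument "motion" is a list that holds one entry, the list of rows, each a list of 7 numbers: the turn, a rotation vector about the tool's x, y, z in units of 90 degrees (1.0 is 90 degrees), then the shift along the tool's x, y, z in units of 30 cm (1.0 is 30 cm), then the opening, from -1 (shut) to 1 (fully open). In form: [[[wx, wy, wz, tx, ty, tz, grip], ...]]. A call has 1 to 8 rows; each row is the pose to reach, as a shift and turn from the pose commanded when the call began, along the tool's axes at that moment; what a row does not reach only later rows make up. A row lasts 1/10 s, in which the tool goes at most 50 mm and 8.59 degrees, less where a joint would pass 70% of its speed; a pose out of reach is approached as far as the arm can. A call with a number of a shift or a turn outside -1 to 1 is refused whole. A call with a gripper value outside its range is refused whole. The fingers move at their own pace and stop on an object; "grip_force" is the grip in N (left out, the last holds). Time passes only in rows, so rows that repeat a pose let the fingers close. It gives the time, the measured TCP pose, the force and the opening at its end, in the units of the state.
- robot.observe(): the state, without advancing time (a new reading comes with each control period).
- robot.read_camera(name): name is "scene" or "top"; returns a dict with "image" (400x640x3 uint8, red, green, blue), "z_map" (400x640 float32, m along the optical axis (not along the pixel's ray), 0 where there is no reading), "fov_y" (degrees; the focal length in pixels is half the picture's height over the tangent of half this angle, whatever the lens; pixels are square), "cx", "cy" (the principal point, pixels), "k1" (the pictures are not rectified: a ray, as slopes to the right and down, at radius r is drawn at 1 + k1 r^2 times it, then the intrinsics apply), "cam_to_world" (4x4, takes a point from camera to world coordinates). Camera axes: x right, y down, z forward; pixel columns grow to the right and rows downward; lengths in m; the calibration is good to about 2 mm. A picture is of the moment at which its call begins.
- robot.hand_in(): hands the job in, once; it reports no verdict.
The state is a dict: "time": time; "qpos": joint angles; "qvel": joint speeds; "joint_efforts": joint torques, N m; "tool_pos": TCP position; "tool_rot": TCP orientation; "contact_force": force on the tool from outside, world axes, zero at the start; "torque": the same for the moment, N m; "opening": finger opening in m.
Only numpy, scipy, OpenCV 4.12 (cv2) and the standard library are available. Lean on these libraries where they do the work, as an engineer would, in place of code of your own. Each camera call takes 0.05 s, during which the arm holds its last target.

## Task

Take the steel packing rod by its black grip out of its grey stand and push the white filter plug in the orange column all the way down until it bottoms out, pressing it firmly home for a moment. Then put the rod back in its stand and let go. Leave the plug in the blue column as it is.

Things in the scene. Friction and masses are not known exactly. Their poses are not given: they have to be found in the camera images.
- rod_grip (a point): Centre of the round black grip (26 mm diameter, 50 mm tall, red band near its top) of the loose packing rod; grip it from above at any yaw. 25 mm below this point is the rod's flat steel flange (62 mm diameter, 6 mm thick); the flat foot is 121 mm below this point. It starts upright in the stand. z runs up along the rod.
- rod: The same packing rod, 146 mm long, about 0.2 kg: origin at the centre of its foot, z up along the rod. From the foot a steel shaft of 16 mm diameter runs 90 mm up to the flange, by which it hangs on the stand's rim.
- stand_mouth (a point): Centre of the mouth of the fixed grey stand, an open round cup 100 mm tall, 50 mm outside, 40 mm bore, 95 mm deep. This point is at rim height; the rod's flange rests on the rim, so the rod grip's centre is then 31 mm above this point.
- orange_column: The fixed filter column to be packed: a clear tube with orange foot, orange band and orange rim, 95 mm tall. Origin at the centre of its underside, z up. Bore 35 mm, widening over the top 18 mm to a 53 mm mouth; base disc 72 mm diameter. Plug and bore are on the z axis.
- orange_plug (a joint): How far (m) the white plug (33 mm diameter, 18 mm tall) is down the orange column: its flat top is 75 mm above the column's origin at 0 and 30 mm at 0.045, hard on the bottom. Starts between 0 and 0.022. It slides under about 3 N and stays where it is left; at the bottom a push of some 10 to 20 N is firm.
- blue_plug_top (a point): Centre of the top of the white plug in the other column, of the same shape and size but with blue foot, band and rim. To be left alone.
Mind the look-alikes: they are no part of the job. Leave any yellow look-alike of the orange_column alone.

How it is judged:
On the way:
1. the plug of the orange column is at the bottom and the rod presses it there firmly (over 6 N for 0.2 s) (value of joint orange_plug above 0.043 m and contact force between rod and orange_column above 6 N), for 0.2 s.
At the end, for the whole second after the job is handed in: The orange column's plug is at the bottom (within 2 mm), and the rod hangs at rest in its stand: upright within 10 degrees, within 20 mm of the stand's axis, its flange on the rim (height within 8 mm) (value of joint orange_plug above 0.043 m and horizontal distance between rod_grip and stand_mouth below 0.02 m and z of rod_grip in the frame of stand_mouth between 0.023 and 0.039 m and angle between rod_grip's own z axis and vertical below 0.17 rad and linear speed of rod below 0.03 m/s); the robot touches nothing.
It fails at once if the plug in the blue column is moved more than 5 mm (distance of blue_plug_top from where it was at the start of the episode above 0.005 m).
It also fails if it takes over 53 s, if anything falls off the work surface, if the arm or the gripper's body presses on something with over 40 N, if the wrist force passes 120 N, or if a joint passes its speed limit or range.

## Working session

There is one attempt and no reset: what is moved stays moved. The work goes in short steps, Python scripts to look and compute and a tool call to move; the robot and the scene stay as the last step left them, time stands still between calls to the robot, and variables do not carry over. Pictures are saved under pics/ and viewed, and the job is handed in when it is done.

Besides the shell and the picture viewer there is one more tool, called after "Request:" in YAML: its name, and indented under it one key for each argument. arm_command: Moves the arm, as the interface text tells. Its arguments: {"type":"object","properties":{"motion":{"type":"array"},"grip_force":{"type":"number"}},"required":["motion"]}

```bash
mkdir -p pics; ls; python3 - <<'E'
from cell import robot
import cv2,numpy as np
s=robot.observe();print(s)
for n in("scene","top"):
    c=robot.read_camera(n)
    cv2.imwrite(f"pics/{n}0.png",c["image"][:,:,::-1])
    np.savez(f"{n}0.npz",**c)
    print(n,c["fov_y"],c["cx"],c["cy"],c["k1"],c["cam_to_world"])
E
```

```text
pics
{'time': 0.0, 'qpos': array([-1.37300620e+00,  3.42736005e-01,  1.52496739e+00, -1.02403339e-06,
        1.27539773e+00, -1.45990822e-01]), 'qvel': array([ 7.69183803e-04,  1.45113159e-03, -1.28917042e-03, -2.99700082e-04,
       -1.29818543e-03, -7.01733873e-05]), 'joint_efforts': array([-9.75876719e-04, -4.31244242e+01, -2.44223642e+01,  7.18094129e-02,
        5.58630866e-02, -1.15667140e-04]), 'tool_pos': array([ 0.17689975, -0.49389108,  0.22605539]), 'tool_rot': array([-3.14010009e+00, -2.18472585e-04,  3.43781080e-01]), 'contact_force': array([ 0.15371733,  0.05334726, -1.03828137]), 'torque': array([-0.04413524, -0.00904275, -0.04173653]), 'opening': 0.09178066074820992}
scene 43.29199903887 318.7070322508126 202.67578021864531 0.044071817505623924 [[ 0.30240689  0.83325651 -0.46285383  1.12189625]
 [ 0.95308609 -0.25755709  0.15903222 -0.21075536]
 [ 0.01330335 -0.48923199 -0.87205222  1.05866985]
 [ 0.          0.          0.          1.        ]]
top 52.508537003640654 322.6330192818692 198.47155379234613 -0.07163630430137123 [[-0.00997407 -0.99578876  0.09113318  0.50058208]
 [-0.99994948  0.00981883 -0.00215161 -0.04601765]
 [ 0.00124773 -0.09115004 -0.99583639  1.01636108]
 [ 0.          0.          0.          1.        ]]
```

View pics/scene0.png

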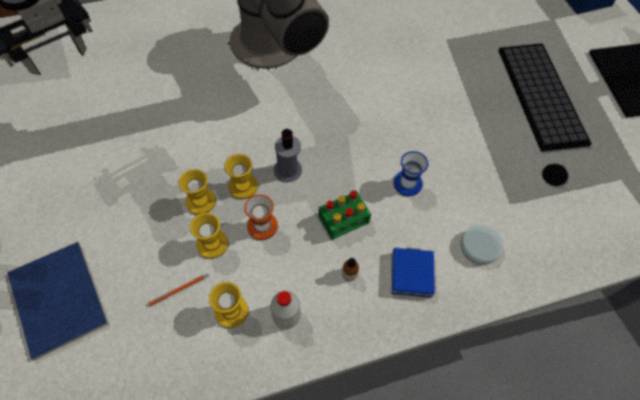

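View pics/top0.png

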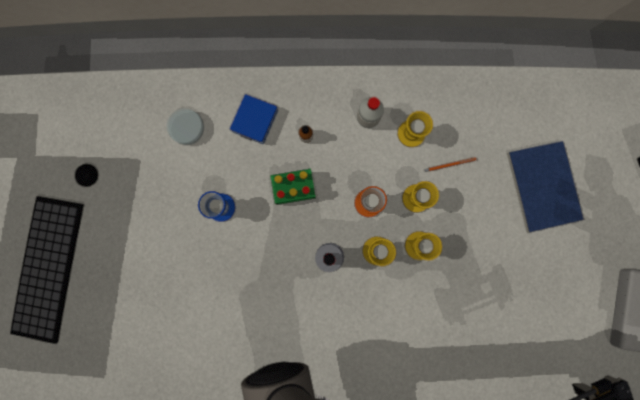

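The only dark upright rod in a stand is at scene (287,140) and top (329,259). Other dark items are the brown bottle at scene (350,268) and the mouse at (555,175). The orange column is at scene (261,217) and top (370,201). The look-alikes are the yellow columns at scene (240,176), (197,190), (208,233) and (228,303), and the blue column at (410,173). Next I'll check close crops and measure.

```bash
cat > h.py <<'E'
import numpy as np,cv2
def load(n): return dict(np.load(n))
def K(c):
    f=200/np.tan(np.radians(float(c["fov_y"]))/2); return f,float(c["cx"]),float(c["cy"]),float(c["k1"])
def slopes(c,uv):
    f,cx,cy,k1=K(c)
    uv=np.asarray(uv,float).reshape(-1,1,2)
    return cv2.undistortPointsIter(uv,np.array([[f,0,cx],[0,f,cy],[0,0,1.]]),np.array([k1,0,0,0,0.]),None,None,(3,100,1e-12)).reshape(-1,2)
def cloud(c):
    h,w=c["z_map"].shape
    u,v=np.meshgrid(np.arange(w),np.arange(h))
    s=slopes(c,np.stack([u,v],-1).reshape(-1,2).astype(float))
    z=c["z_map"].reshape(-1,1)
    p=np.hstack([s*z,z,np.ones_like(z)])@c["cam_to_world"].T
    return p[:,:3].reshape(h,w,3)
def ray_at_z(c,uv,zw):
    s=slopes(c,uv); T=c["cam_to_world"]
    d=np.hstack([s,np.ones((len(s),1))])@T[:3,:3].T
    o=T[:3,3]; return o+d*((zw-o[2])/d[:,2])[:,None]
def proj(c,p):
    f,cx,cy,k1=K(c);T=c["cam_to_world"]
    q=(np.asarray(p,float).reshape(-1,3)-T[:3,3])@T[:3,:3]
    s=q[:,:2]/q[:,2:];r=(s**2).sum(1,keepdims=True)
    return s*(1+k1*r)*f+[cx,cy]
E
python3 - <<'E'
from h import *
a=load("scene0.npz");b=load("top0.npz")
A=cv2.resize(a["image"][110:260,170:320,::-1],(600,600)[:2],interpolation=cv2.INTER_CUBIC)[:, :]
B=cv2.resize(b["image"][160:290,290:460,::-1],(785,600),interpolation=cv2.INTER_CUBIC)
cv2.imwrite("pics/ca.png",A);cv2.imwrite("pics/cb.png",B)
for c,uvs in((a,[(287,137),(260,210),(240,165)]),(b,[(329,259),(370,201),(380,250)])):
    P=cloud(c)
    for u,v in uvs:
        print(u,v);
        Q=P[v-22:v+23,u-22:u+23].reshape(-1,3);Q=Q[c["z_map"][v-22:v+23,u-22:u+23].ravel()>0]
        for lo,hi in((.012,.05),(.05,.085),(.085,.1),(.1,.12),(.12,.17)):
            m=(Q[:,2]>lo)&(Q[:,2]<hi)
            if m.sum()>3:print(lo,m.sum(),Q[m].mean(0).round(4),Q[m].min(0).round(3),Q[m].max(0).round(3))
E
```

```text
287 137
0.05 49 [ 0.4621 -0.0685  0.0754] [ 0.444 -0.089  0.055] [ 0.472 -0.043  0.084]
0.085 23 [ 0.467  -0.0743  0.0895] [ 0.452 -0.089  0.086] [ 0.477 -0.05   0.098]
0.1 362 [ 0.4575 -0.0625  0.1067] [ 0.424 -0.091  0.1  ] [ 0.483 -0.03   0.12 ]
0.12 189 [ 0.4554 -0.0617  0.1457] [ 0.437 -0.074  0.12 ] [ 0.465 -0.048  0.16 ]
260 210
0.012 204 [ 0.5655 -0.1687  0.0234] [ 0.477 -0.198  0.012] [ 0.607 -0.131  0.049]
0.05 360 [ 0.5825 -0.1637  0.0729] [ 0.557 -0.187  0.051] [ 0.606 -0.142  0.085]
0.085 332 [ 0.5765 -0.1632  0.0936] [ 0.55  -0.195  0.085] [ 0.613 -0.132  0.1  ]
0.1 5 [ 0.5689 -0.1688  0.1004] [ 0.561 -0.193  0.1  ] [ 0.581 -0.138  0.101]
240 165
0.012 113 [ 0.4741 -0.1792  0.0292] [ 0.442 -0.215  0.012] [ 0.483 -0.15   0.048]
0.05 353 [ 0.4644 -0.1814  0.0724] [ 0.439 -0.205  0.051] [ 0.488 -0.158  0.085]
0.085 290 [ 0.4569 -0.1816  0.0936] [ 0.431 -0.213  0.085] [ 0.493 -0.15   0.1  ]
329 259
0.1 477 [ 0.4512 -0.0589  0.1058] [ 0.422 -0.09   0.1  ] [ 0.48  -0.03   0.117]
0.12 126 [ 0.451  -0.0591  0.1548] [ 0.438 -0.071  0.135] [ 0.464 -0.047  0.159]
370 201
0.012 14 [ 0.5685 -0.1487  0.0154] [ 0.548 -0.174  0.012] [ 0.598 -0.131  0.036]
0.05 272 [ 0.5826 -0.1633  0.0762] [ 0.56  -0.185  0.055] [ 0.605 -0.141  0.085]
0.085 337 [ 0.5821 -0.1631  0.0933] [ 0.55  -0.193  0.085] [ 0.613 -0.131  0.1  ]
380 250
0.012 17 [ 0.4695 -0.1654  0.0167] [ 0.439 -0.191  0.012] [ 0.496 -0.146  0.049]
0.05 280 [ 0.462  -0.1814  0.0767] [ 0.441 -0.201  0.062] [ 0.482 -0.16   0.085]
0.085 352 [ 0.4617 -0.1817  0.0933] [ 0.43  -0.211  0.085] [ 0.494 -0.149  0.1  ]
```

View pics/ca.png

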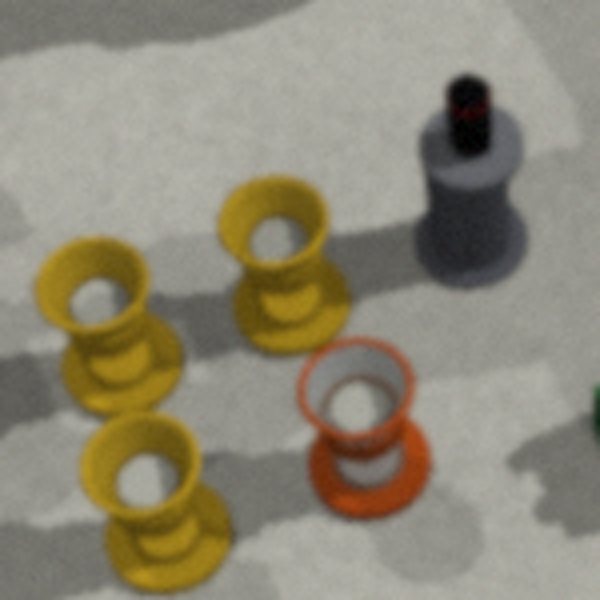

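View pics/cb.png

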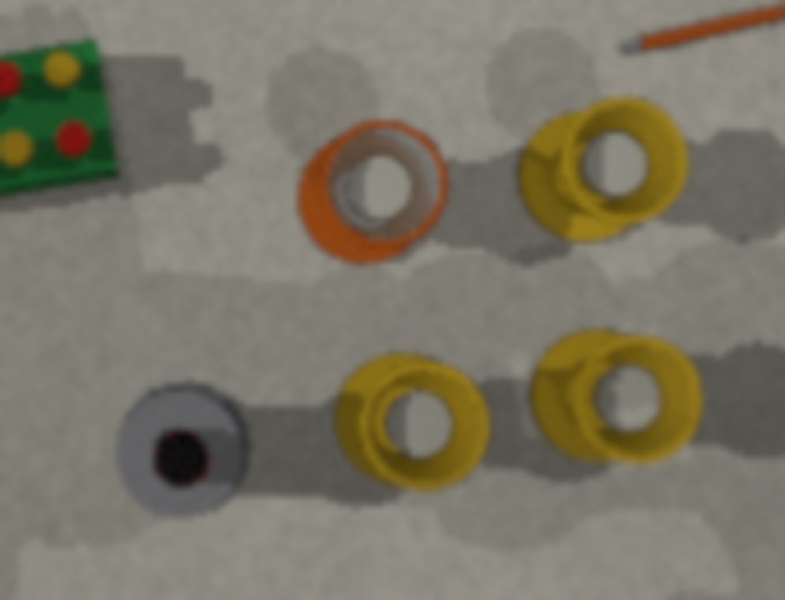

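The crops confirm the choice. The rod, with its black grip and red band, hangs in the grey stand, and its axis is at about (0.451,-0.059). The only column with an orange rim and foot is at about (0.582,-0.162). Next I'll compute the move to the rod and check for tall obstacles.

```bash
cat >> h.py <<'E'
from scipy.spatial.transform import Rotation as Ro
def rel(s,tgt,yaw=None):
    R=Ro.from_euler('xyz',s["tool_rot"])
    d=R.inv().apply(np.array(tgt)-s["tool_pos"])/0.3
    print("shift units",d.round(4))
    G=Ro.from_euler('xyz',[np.pi,0,s["tool_rot"][2] if yaw is None else yaw])
    print("turn units",((R.inv()*G).as_rotvec()/(np.pi/2)).round(4))
E
python3 - <<'E'
from h import *
from cell import robot
b=load("top0.npz");P=cloud(b);a=load("scene0.npz");PA=cloud(a)
m=(P[...,2]>.11)&(P[...,0]>.35)&(P[...,0]<.9)&(P[...,1]>-.35)&(P[...,1]<.3)&(b["z_map"]>0)
n,l,st,ce=cv2.connectedComponentsWithStats(m.astype(np.uint8))
for i in range(1,n):
    if st[i,4]>8:
        Q=P[l==i];print(ce[i].round(),Q.min(0).round(3),Q.max(0).round(3))
# circle fits
def fit(Q):
    A=np.c_[2*Q[:,:2],np.ones(len(Q))];x=np.linalg.lstsq(A,(Q[:,:2]**2).sum(1),rcond=None)[0]
    return x[:2].round(4),np.sqrt(x[2]+x[0]**2+x[1]**2).round(4)
for nm,c,PP in(("scene",a,PA),("top",b,P)):
    for xy,r0,r1,z0,z1 in(((.582,-.162),.024,.034,.088,.102),((.452,-.06),.019,.028,.02,.09),((.452,-.06),.028,.06,.005,.02)):
        d=np.hypot(PP[...,0]-xy[0],PP[...,1]-xy[1])
        mm=(d>r0)&(d<r1)&(PP[...,2]>z0)&(PP[...,2]<z1)&(c["z_map"]>0)
        if mm.sum()>10:print(nm,xy,z0,mm.sum(),fit(PP[mm]))
    d=np.hypot(PP[...,0]-.582,PP[...,1]+.163)
    mm=(d<.010)&(c["z_map"]>0);print("plug z",np.percentile(PP[mm][:,2],[10,50,90]).round(4))
    d=np.hypot(PP[...,0]-.451,PP[...,1]+.059);mm=(d<.03)&(d>.02)&(c["z_map"]>0)&(PP[...,2]>.095);print("flange z",np.percentile(PP[mm][:,2],[10,50,90]).round(4))
    mm=(d<.012)&(c["z_map"]>0)&(PP[...,2]>.15);print("grip top",PP[mm].mean(0).round(4))
rel(robot.observe(),[.451,-.0593,.227])
E
```

```text
[373. 103.] [ 0.79  -0.179  0.111] [ 0.815 -0.154  0.123]
[329. 259.] [ 0.438 -0.071  0.11 ] [ 0.464 -0.047  0.159]
scene (0.582, -0.162) 0.088 265 (array([ 0.5822, -0.1631]), np.float64(0.0285))
scene (0.452, -0.06) 0.02 214 (array([ 0.4496, -0.0648]), np.float64(0.0227))
scene (0.452, -0.06) 0.005 61 (array([ 0.4496, -0.0601]), np.float64(0.038))
plug z [0.0719 0.0749 0.0769]
flange z [0.1034 0.1059 0.1085]
grip top [ 0.4519 -0.0593  0.1554]
top (0.582, -0.162) 0.088 273 (array([ 0.5815, -0.1619]), np.float64(0.0282))
top (0.452, -0.06) 0.005 30 (array([ 0.4475, -0.0627]), np.float64(0.0365))
plug z [0.0724 0.0742 0.0765]
flange z [0.1039 0.1058 0.108 ]
grip top [ 0.4512 -0.059   0.1554]
shift units [ 1.3485e+00 -1.0559e+00 -1.3000e-03]
turn units [-0.0009 -0.0001  0.    ]
```

Request:
arm_command:
  motion:
    - [[0,0,0,0.8,-0.63,0,1],[0,0,0,0.8,-0.63,0,1],[0,0,0,0.8,-0.63,0,1],[0,0,0,0.8,-0.63,0,1],[0,0,0,0.8,-0.63,0,1],[0,0,0,0.8,-0.63,0,1],[0,0,0,0.8,-0.63,0,1],[0,0,0,0.8,-0.63,0,1]]
  grip_force: 50

```text
time: 0.9
tool_pos: [0.3397, -0.2343, 0.2267]
tool_rot: [3.142, 0.0, 0.347]
contact_force: [-0.2, -0.2, 0.0]
opening: 0.0922
```

Request:
arm_command:
  motion:
    - [[0,0,0,0.548,-0.426,0,1],[0,0,0,0.548,-0.426,0,1],[0,0,0,0.548,-0.426,0,1],[0,0,0,0.548,-0.426,0,1],[0,0,0,0.548,-0.426,0,1],[0,0,0,0.548,-0.426,0,1],[0,0,0,0.548,-0.426,0,1]]

```text
time: 1.6
tool_pos: [0.4504, -0.0614, 0.2264]
tool_rot: [3.141, 0.001, 0.342]
contact_force: [-0.4, 0.3, -0.2]
opening: 0.0921
```

```bash
python3 - <<'E'
from h import *
from cell import robot
s=robot.observe();print(s["time"],s["tool_pos"],s["tool_rot"],s["qpos"].round(2),s["contact_force"])
rel(s,[.4512,-.0593,.115])
E
```

```text
1.6 [ 0.45039047 -0.06137046  0.2263648 ] [3.14144087e+00 1.22680524e-03 3.42299409e-01] [-0.3   0.21  1.7  -0.    1.22  0.93] [-0.44202533  0.29843157 -0.16006747]
shift units [ 0.0053 -0.0057  0.3712]
turn units [0.0001 0.0008 0.    ]
```

Request:
arm_command:
  motion:
    - [[0,0,0,0.004,-0.004,0.15,1],[0,0,0,0.004,-0.004,0.25,1],[0,0,0,0.004,-0.004,0.32,1],[0,0,0,0.004,-0.004,0.37,1],[0,0,0,0.004,-0.004,0.37,1],[0,0,0,0.004,-0.004,0.37,1]]

```text
time: 2.2
tool_pos: [0.4515, -0.0597, 0.1161]
tool_rot: [3.141, 0.0, 0.341]
contact_force: [-0.0, -1.0, -0.2]
opening: 0.092
```

```bash
python3 - <<'E'
from h import *
from cell import robot
s=robot.observe();print(s["time"],s["tool_pos"],s["tool_rot"],s["contact_force"])
for n in("scene","top"):
    c=robot.read_camera(n);np.savez(n+"1.npz",**c)
c=load("scene1.npz");cv2.imwrite("pics/g1.png",cv2.resize(c["image"][60:220,200:380,::-1],(675,600),interpolation=cv2.INTER_CUBIC))
E
```

```text
2.2 [ 0.45145368 -0.05969908  0.11610673] [3.14130629e+00 1.16497167e-04 3.41416499e-01] [-0.0134334  -1.04395553 -0.15908056]
```

View pics/g1.png

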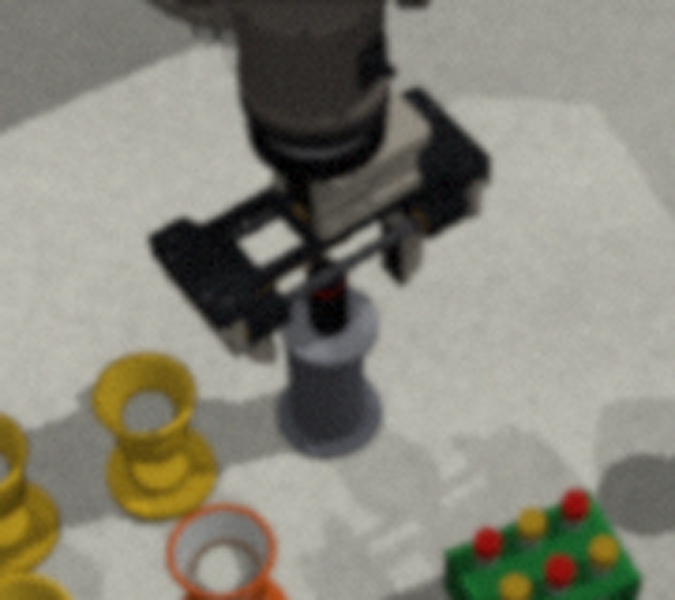

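The open fingers straddle the black grip, which is at crop (328,300). I'll close on it.

Request:
arm_command:
  motion:
    - [[0,0,0,0,0,0,-1],[0,0,0,0,0,0,-1],[0,0,0,0,0,0,-1],[0,0,0,0,0,0,-1],[0,0,0,0,0,0,-1],[0,0,0,0,0,0,-1],[0,0,0,0,0,0,-1],[0,0,0,0,0,0,-1]]
  grip_force: 55

```text
time: 3.1
tool_pos: [0.4517, -0.0582, 0.1157]
tool_rot: [3.142, 0.0, 0.344]
contact_force: [0.2, 0.3, 0.4]
opening: 0.0321
```

Request:
arm_command:
  motion:
    - [[0,0,0,0,0,0,-1],[0,0,0,0,0,0,-1],[0,0,0,0,0,0,-1],[0,0,0,0,0,0,-1]]

```text
time: 3.5
tool_pos: [0.4518, -0.0583, 0.1158]
tool_rot: [3.141, -0.0, 0.344]
contact_force: [-0.2, -0.9, -0.2]
opening: 0.025
```

Request:
arm_command:
  motion:
    - [[0,0,0,0,0,-0.05,-1],[0,0,0,0,0,-0.12,-1],[0,0,0,0,0,-0.22,-1],[0,0,0,0,0,-0.32,-1],[0,0,0,0,0,-0.42,-1],[0,0,0,0,0,-0.45,-1],[0,0,0,0,0,-0.45,-1],[0,0,0,0,0,-0.45,-1]]

```text
time: 4.3
tool_pos: [0.4508, -0.0579, 0.2491]
tool_rot: [-3.14, 0.002, 0.344]
contact_force: [0.5, -0.5, -2.8]
opening: 0.0251
```

```bash
python3 - <<'E'
from h import *
from cell import robot
s=robot.observe();print(s["time"],s["tool_pos"],s["tool_rot"],s["contact_force"],s["opening"])
for n in("scene","top"):
    c=robot.read_camera(n);np.savez(n+"2.npz",**c)
c=load("scene2.npz");cv2.imwrite("pics/l2.png",cv2.resize(c["image"][40:220,200:380,::-1],(600,600),interpolation=cv2.INTER_CUBIC))
c=load("top2.npz");cv2.imwrite("pics/t2.png",cv2.resize(c["image"][160:310,260:460,::-1],(800,600),interpolation=cv2.INTER_CUBIC))
rel(s,[.5818,-.1625,.265],yaw=s["tool_rot"][2])
E
```

```text
4.3 [ 0.45080803 -0.05788942  0.24910559] [-3.13991540e+00  2.27846158e-03  3.43803481e-01] [ 0.54737743 -0.45155917 -2.83084557] 0.025087188816839242
shift units [ 0.2934  0.4754 -0.0544]
turn units [-0.0011  0.0015 -0.    ]
```

View pics/l2.png

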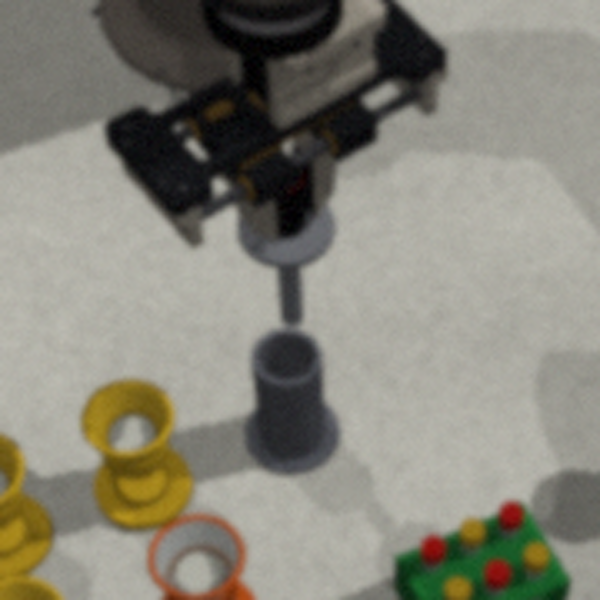

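View pics/t2.png

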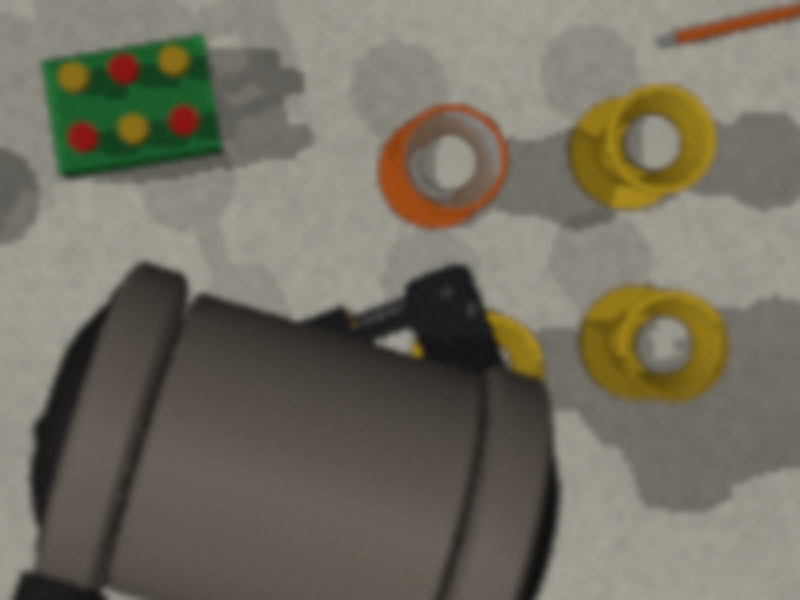

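The lift is clean: the rod hangs upright in the fingers (foot at crop (292,322)), and the empty stand mouth is visible at crop (288,355). Next I'll fit the mouth's centre and travel to above the orange column.

```bash
python3 - <<'E'
from h import *
c=load("scene2.npz");P=cloud(c)
d=np.hypot(P[...,0]-.451,P[...,1]+.060)
m=(d<.032)&(P[...,2]>.09)&(P[...,2]<.105)&(c["z_map"]>0)
Q=P[m];print(m.sum(),Q.min(0),Q.max(0))
print(cv2.minEnclosingCircle(Q[:,:2].astype(np.float32)))
A=np.c_[2*Q[:,:2],np.ones(len(Q))];x=np.linalg.lstsq(A,(Q[:,:2]**2).sum(1),rcond=None)[0];print(x[:2])
# rod shaft while held
for z0,z1 in((.145,.17),(.17,.22)):
    m=(d<.03)&(P[...,2]>z0)&(P[...,2]<z1)&(c["z_map"]>0)
    if m.sum():print(z0,m.sum(),P[m].mean(0),P[m].min(0),P[m].max(0))
E
```

```text
190 [ 0.42337217 -0.08956078  0.09013947] [ 0.47505292 -0.04056937  0.1048627 ]
((0.44897857308387756, -0.06406429409980774), 0.026245201006531715)
[ 0.44871487 -0.06482078]
0.145 43 [ 0.45399243 -0.05977349  0.15757895] [ 0.44842775 -0.06629126  0.14683525] [ 0.45754352 -0.05178106  0.16883458]
0.17 70 [ 0.45443987 -0.06014147  0.18619232] [ 0.44805798 -0.06711622  0.17014205] [ 0.45801898 -0.05150637  0.20445483]
```

Request:
arm_command:
  motion:
    - [[0,0,0,0.07,0.11,-0.03,-1],[0,0,0,0.15,0.24,-0.05,-1],[0,0,0,0.22,0.36,-0.05,-1],[0,0,0,0.27,0.44,-0.05,-1],[0,0,0,0.292,0.475,-0.05,-1],[0,0,0,0.292,0.475,-0.05,-1],[0,0,0,0.292,0.475,-0.05,-1],[0,0,0,0.292,0.475,-0.05,-1]]

```text
time: 5.2
tool_pos: [0.5815, -0.1621, 0.2653]
tool_rot: [-3.141, 0.001, 0.344]
contact_force: [-0.4, -0.1, -3.3]
opening: 0.0251
```

```bash
python3 - <<'E'
from h import *
from cell import robot
s=robot.observe();print(s["time"],s["tool_pos"],s["tool_rot"],s["contact_force"],s["opening"])
for n in("scene","top"):
    c=robot.read_camera(n);np.savez(n+"3.npz",**c)
c=load("scene3.npz");cv2.imwrite("pics/l3.png",cv2.resize(c["image"][90:270,170:350,::-1],(600,600),interpolation=cv2.INTER_CUBIC))
P=cloud(c);d=np.hypot(P[...,0]-.582,P[...,1]+.1625)
for z0,z1 in((.15,.18),(.18,.22),(.22,.26)):
    m=(d<.035)&(P[...,2]>z0)&(P[...,2]<z1)&(c["z_map"]>0)
    if m.sum():print(z0,m.sum(),P[m].mean(0),P[m].min(0),P[m].max(0))
s=robot.observe();print(s["time"],s["tool_pos"],s["tool_rot"]);rel(s,[.5818,-.1625,.19])
c=load("top3.npz");P=cloud(c);d=np.hypot(P[...,0]-.451,P[...,1]+.060)
m=(d<.032)&(P[...,2]>.09)&(P[...,2]<.105)&(c["z_map"]>0)
Q=P[m];print("stand top",m.sum(),Q.min(0),Q.max(0),Q.mean(0)) if m.sum() else 0
E
```

```text
5.2 [ 0.58146613 -0.16210398  0.26525644] [-3.14061004e+00  9.83550444e-04  3.44251857e-01] [-0.38257319 -0.07359704 -3.32171743] 0.02508803106737929
0.15 39 [ 0.58473762 -0.16387796  0.17021927] [ 0.57862803 -0.17063024  0.16093462] [ 0.58755049 -0.15560334  0.17990673]
0.18 65 [ 0.58513162 -0.1632432   0.19635603] [ 0.57937435 -0.17075792  0.18017126] [ 0.58754487 -0.15541221  0.21432324]
0.22 350 [ 0.59463493 -0.16225117  0.25515751] [ 0.57037489 -0.19340736  0.24735041] [ 0.61078512 -0.13301445  0.25965965]
5.3 [ 0.58170066 -0.16215873  0.26591238] [-3.14157710e+00  2.67305188e-05  3.44360263e-01]
shift units [-1.00e-04  1.20e-03  2.53e-01]
turn units [-0.  0. -0.]
stand top 62 [ 0.43033799 -0.0657379   0.09506818] [ 0.47253754 -0.03848211  0.10240547] [ 0.45508641 -0.04859063  0.09913322]
```

View pics/l3.png

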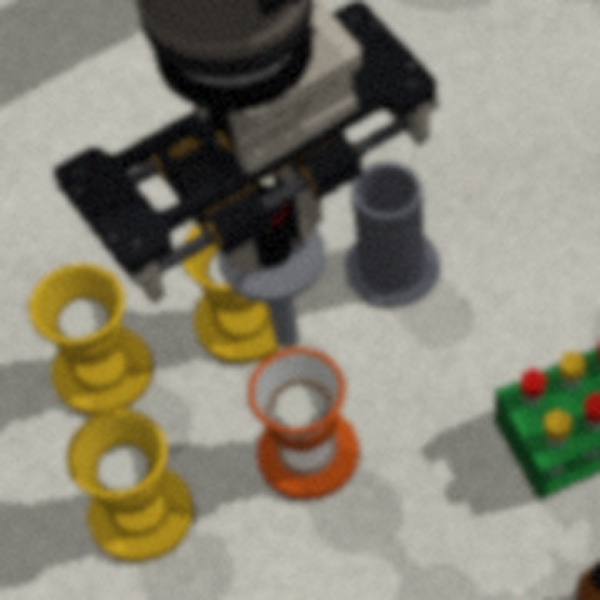

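The rod is over the orange column, with its foot at about z 0.159 and the shaft axis within 2 mm of the column axis. I'll descend now.

Request:
arm_command:
  motion:
    - [[0,0,0,0,0,0.08,-1],[0,0,0,0,0,0.16,-1],[0,0,0,0,0,0.22,-1],[0,0,0,0,0,0.26,-1],[0,0,0,0,0,0.28,-1],[0,0,0,0,0,0.3,-1],[0,0,0,0,0,0.32,-1],[0,0,0,0,0,0.34,-1]]

```text
time: 6.1
tool_pos: [0.5823, -0.1627, 0.1642]
tool_rot: [3.141, -0.001, 0.344]
contact_force: [-0.8, 1.9, 1.3]
opening: 0.0253
```

Request:
arm_command:
  motion:
    - [[0,0,0,0,0,0.015,-1],[0,0,0,0,0,0.03,-1],[0,0,0,0,0,0.04,-1],[0,0,0,0,0,0.05,-1],[0,0,0,0,0,0.06,-1],[0,0,0,0,0,0.07,-1]]

```text
time: 6.7
tool_pos: [0.5822, -0.1628, 0.1425]
tool_rot: [3.141, -0.0, 0.344]
contact_force: [-1.8, 0.8, 1.2]
opening: 0.0252
```

Request:
arm_command:
  motion:
    - [[0,0,0,0,0,0.005,-1],[0,0,0,0,0,0.01,-1],[0,0,0,0,0,0.015,-1],[0,0,0,0,0,0.02,-1],[0,0,0,0,0,0.02,-1]]

```text
time: 7.2
tool_pos: [0.5822, -0.163, 0.1365]
tool_rot: [3.141, 0.0, 0.344]
contact_force: [-0.1, 0.2, -2.0]
opening: 0.0252
```

Request:
arm_command:
  motion:
    - [[0,0,0,0,0,0.004,-1],[0,0,0,0,0,0.004,-1],[0,0,0,0,0,0.004,-1]]

```text
time: 7.5
tool_pos: [0.5823, -0.1631, 0.1357]
tool_rot: [3.141, -0.0, 0.344]
contact_force: [-0.4, 0.2, 1.2]
opening: 0.0252
```

Request:
arm_command:
  motion:
    - [[0,0,0,0,0,0.004,-1],[0,0,0,0,0,0.004,-1],[0,0,0,0,0,0.004,-1]]

```text
time: 7.8
tool_pos: [0.5826, -0.1631, 0.1356]
tool_rot: [3.14, -0.001, 0.344]
contact_force: [-2.3, 0.5, 9.1]
opening: 0.0252
```

Request:
arm_command:
  motion:
    - [[0,0,0,0,0,0.004,-1],[0,0,0,0,0,0.004,-1],[0,0,0,0,0,0.004,-1]]

```text
time: 8.1
tool_pos: [0.5828, -0.1631, 0.1356]
tool_rot: [3.139, -0.002, 0.344]
contact_force: [-3.8, 1.8, 13.7]
opening: 0.025
```

It has bottomed out: TCP 0.1356 against an expected 0.136, and the force rises without further motion. I'll hold there.

Request:
arm_command:
  motion:
    - [[0,0,0,0,0,0.001,-1],[0,0,0,0,0,0.001,-1],[0,0,0,0,0,0.001,-1],[0,0,0,0,0,0.001,-1],[0,0,0,0,0,0.001,-1],[0,0,0,0,0,0.001,-1]]

```text
time: 8.7
tool_pos: [0.5829, -0.1631, 0.1355]
tool_rot: [3.139, -0.003, 0.344]
contact_force: [-4.3, 2.3, 16.0]
opening: 0.0255
```

Request:
arm_command:
  motion:
    - [[0,0,0,0,0,-0.02,-1],[0,0,0,0,0,-0.07,-1],[0,0,0,0,0,-0.15,-1],[0,0,0,0,0,-0.25,-1],[0,0,0,0,0,-0.35,-1],[0,0,0,0,0,-0.43,-1],[0,0,0,0,0,-0.45,-1],[0,0,0,0,0,-0.45,-1]]

```text
time: 9.5
tool_pos: [0.5824, -0.163, 0.2679]
tool_rot: [3.141, -0.001, 0.344]
contact_force: [0.2, 0.0, -2.5]
opening: 0.0254
```

```bash
python3 - <<'E'
from h import *
from cell import robot
s=robot.observe();print(s["time"],s["tool_pos"],s["tool_rot"],s["contact_force"],s["opening"])
c=robot.read_camera("scene");np.savez("scene4.npz",**c)
cv2.imwrite("pics/l4.png",cv2.resize(c["image"][90:270,170:350,::-1],(600,600),interpolation=cv2.INTER_CUBIC))
P=cloud(c);d=np.hypot(P[...,0]-.582,P[...,1]+.1625)
for z0,z1 in((.145,.18),(.18,.22),(.22,.26)):
    m=(d<.035)&(P[...,2]>z0)&(P[...,2]<z1)&(c["z_map"]>0)
    if m.sum():print(z0,m.sum(),P[m].mean(0),P[m].min(0),P[m].max(0))
m=(d<.008)&(c["z_map"]>0);print("in bore z",np.percentile(P[m][:,2],[2,10,25,50]))
s=robot.observe();rel(s,[.450,-.0625,.268])
E
```

```text
9.5 [ 0.58236124 -0.16296519  0.26787603] [ 3.14073900e+00 -6.80454847e-04  3.43767345e-01] [ 0.17438598  0.04413535 -2.4658278 ] 0.025417793668156097
0.145 35 [ 0.58579188 -0.16423947  0.17155877] [ 0.57809216 -0.17150007  0.15872716] [ 0.58868772 -0.15587693  0.17992622]
0.18 71 [ 0.58618526 -0.16448136  0.19825603] [ 0.58105593 -0.17158087  0.18020321] [ 0.58986489 -0.15651862  0.21737756]
0.22 320 [ 0.59552192 -0.16262835  0.25766124] [ 0.57150435 -0.19400452  0.25132266] [ 0.61158987 -0.13311354  0.25997164]
in bore z [0.16364457 0.17266341 0.18897061 0.21294366]
shift units [-0.3012 -0.4627 -0.004 ]
turn units [-0.0006  0.0008 -0.    ]
```

View pics/l4.png

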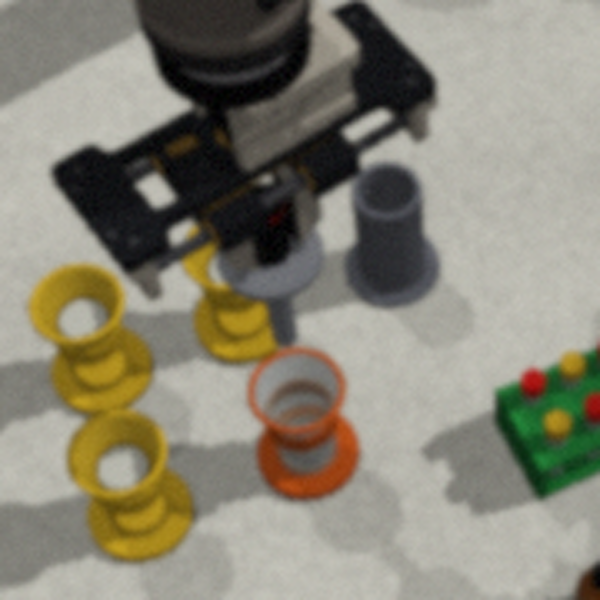

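The plug has gone down: the bore at crop (300,400) now shows its inner band. The rod is still upright and hasn't slipped. I'll return to the stand.

Request:
arm_command:
  motion:
    - [[0,0,0,-0.07,-0.11,0,-1],[0,0,0,-0.15,-0.23,0,-1],[0,0,0,-0.22,-0.34,0,-1],[0,0,0,-0.28,-0.43,0,-1],[0,0,0,-0.301,-0.463,0,-1],[0,0,0,-0.301,-0.463,0,-1],[0,0,0,-0.301,-0.463,0,-1],[0,0,0,-0.301,-0.463,0,-1]]

```text
time: 10.35
tool_pos: [0.4512, -0.0633, 0.2673]
tool_rot: [3.141, 0.0, 0.343]
contact_force: [0.7, 0.1, -2.5]
opening: 0.0251
```

```bash
python3 - <<'E'
from h import *
from cell import robot
c=robot.read_camera("scene");np.savez("scene5.npz",**c)
t=robot.read_camera("top");np.savez("top5.npz",**t)
s=robot.observe();print(s["time"],s["tool_pos"],s["tool_rot"],s["contact_force"],s["opening"])
cv2.imwrite("pics/l5.png",cv2.resize(c["image"][60:240,190:370,::-1],(600,600),interpolation=cv2.INTER_CUBIC))
P=cloud(c);d=np.hypot(P[...,0]-.45,P[...,1]+.0625)
for z0,z1 in((.145,.17),(.17,.19),(.19,.21)):
    m=(d<.02)&(P[...,2]>z0)&(P[...,2]<z1)&(c["z_map"]>0)
    if m.sum():print(z0,m.sum(),P[m].mean(0),P[m].min(0),P[m].max(0))
m=(d<.035)&(P[...,2]>.09)&(P[...,2]<.106)&(c["z_map"]>0)
print("rim",m.sum(),P[m].min(0),P[m].max(0),cv2.minEnclosingCircle(P[m][:,:2].astype(np.float32)))
for n,c in (("scene",c),("top",t)):
    P=cloud(c);d=np.hypot(P[...,0]-.582,P[...,1]+.1625);m=(d<.009)&(c["z_map"]>0);print(n,"plug z",np.percentile(P[m][:,2],[10,50,90]).round(4))
rel(s,[.450,-.0625,.114])
E
```

```text
10.45 [ 0.45100442 -0.06312866  0.26727571] [-3.14137639e+00  5.77438661e-04  3.43086524e-01] [ 0.18523292 -0.00998921 -2.80316422] 0.025163906121912372
0.145 14 [ 0.45493025 -0.06562411  0.16661892] [ 0.44939523 -0.07202674  0.16233757] [ 0.4580388  -0.05950235  0.16934158]
0.17 41 [ 0.45483645 -0.06613222  0.18012755] [ 0.44946715 -0.0720973   0.17002987] [ 0.46002889 -0.05868064  0.18968657]
0.19 39 [ 0.45485079 -0.06515132  0.20020508] [ 0.44711362 -0.0715061   0.1900817 ] [ 0.45836775 -0.05734771  0.20942125]
rim 198 [ 0.42246986 -0.08974218  0.09026256] [ 0.47399201 -0.03996719  0.10526787] ((0.44802340865135193, -0.06467362493276596), 0.026682710275053978)
scene plug z [0.0321 0.0321 0.0321]
top plug z [0.0284 0.03   0.0318]
shift units [-0.0022 -0.003   0.5109]
turn units [-0.0001  0.0004 -0.    ]
```

View pics/l5.png

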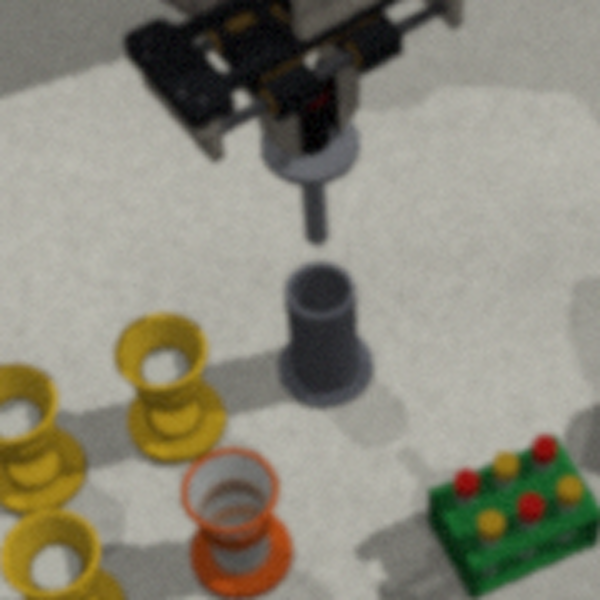

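The plug top reads 0.030, so it's at the bottom. The rod shaft is within about 2 mm of the stand axis, so I'll lower it.

Request:
arm_command:
  motion:
    - [[0,0,0,-0.003,0,0.05,-1],[0,0,0,-0.003,0,0.13,-1],[0,0,0,-0.003,0,0.21,-1],[0,0,0,-0.003,0,0.29,-1],[0,0,0,-0.003,0,0.36,-1],[0,0,0,-0.003,0,0.42,-1],[0,0,0,-0.003,0,0.46,-1],[0,0,0,-0.003,0,0.47,-1]]

```text
time: 11.25
tool_pos: [0.4491, -0.063, 0.1252]
tool_rot: [-3.14, 0.002, 0.343]
contact_force: [0.3, -0.7, -2.3]
opening: 0.0253
```

Request:
arm_command:
  motion:
    - [[0,0,0,0,0,0.01,-1],[0,0,0,0,0,0.02,-1],[0,0,0,0,0,0.025,-1],[0,0,0,0,0,0.03,-1],[0,0,0,0,0,0.03,-1]]

```text
time: 11.75
tool_pos: [0.4496, -0.0628, 0.1179]
tool_rot: [3.141, -0.0, 0.344]
contact_force: [-0.2, 0.5, -2.1]
opening: 0.0252
```

Request:
arm_command:
  motion:
    - [[0,0,0,0,0,0.003,-1],[0,0,0,0,0,0.006,-1],[0,0,0,0,0,0.006,-1]]

```text
time: 12.05
tool_pos: [0.4495, -0.0628, 0.116]
tool_rot: [3.141, 0.0, 0.344]
contact_force: [-0.5, 0.6, -2.0]
opening: 0.0252
```

Request:
arm_command:
  motion:
    - [[0,0,0,0,0,0.003,-1],[0,0,0,0,0,0.003,-1],[0,0,0,0,0,0.003,-1]]

```text
time: 12.35
tool_pos: [0.4496, -0.0629, 0.1157]
tool_rot: [3.141, -0.0, 0.344]
contact_force: [-2.2, 0.6, 5.1]
opening: 0.0252
```

The rod is seated: the force has reversed, and TCP z 0.1157 matches the original. I'll release it.

Request:
arm_command:
  motion:
    - [[0,0,0,0,0,-0.002,-0.3],[0,0,0,0,0,-0.002,0.2],[0,0,0,0,0,-0.002,1],[0,0,0,0,0,-0.002,1],[0,0,0,0,0,-0.002,1],[0,0,0,0,0,-0.002,1],[0,0,0,0,0,-0.002,1],[0,0,0,0,0,-0.002,1]]

```text
time: 13.15
tool_pos: [0.4495, -0.0628, 0.1157]
tool_rot: [3.142, 0.0, 0.344]
contact_force: [-0.8, -0.1, 0.1]
opening: 0.0833
```

Request:
arm_command:
  motion:
    - [[0,0,0,0,0,-0.04,1],[0,0,0,0,0,-0.12,1],[0,0,0,0,0,-0.22,1],[0,0,0,0,0,-0.34,1],[0,0,0,0,0,-0.45,1],[0,0,0,0,0,-0.45,1],[0,0,0,0,0,-0.45,1]]

```text
time: 13.85
tool_pos: [0.4495, -0.0628, 0.2509]
tool_rot: [3.141, -0.001, 0.344]
contact_force: [0.2, 0.4, -0.6]
opening: 0.0917
```

```bash
python3 - <<'E'
from h import *
from cell import robot
c=robot.read_camera("scene")
t=robot.read_camera("top")
s=robot.observe();print(s["time"],s["tool_pos"],s["contact_force"],s["opening"])
cv2.imwrite("pics/l6.png",cv2.resize(c["image"][60:240,190:370,::-1],(600,600),interpolation=cv2.INTER_CUBIC))
P=cloud(c);d=np.hypot(P[...,0]-.45,P[...,1]+.063)
for z0,z1 in((.1,.112),(.112,.135),(.135,.165)):
    m=(d<.035)&(P[...,2]>z0)&(P[...,2]<z1)&(c["z_map"]>0)
    if m.sum():print(z0,m.sum(),P[m].mean(0).round(4),P[m].min(0).round(4),P[m].max(0).round(4))
for n,c in (("scene",c),("top",t)):
    P=cloud(c);d=np.hypot(P[...,0]-.582,P[...,1]+.1625);m=(d<.009)&(c["z_map"]>0);print(n,"plug z",np.percentile(P[m][:,2],[10,50,90]).round(4)) if m.sum() else 0
E
```

```text
13.95 [ 0.44878135 -0.06256902  0.24951329] [ 0.11512032 -0.07703607  0.01806257] 0.09181882943286974
0.1 344 [ 0.4542 -0.0655  0.1061] [ 0.4189 -0.0947  0.1007] [ 0.4801 -0.0331  0.1118]
0.112 61 [ 0.4571 -0.0659  0.1237] [ 0.4453 -0.0767  0.1124] [ 0.4614 -0.0538  0.135 ]
0.135 143 [ 0.4519 -0.065   0.1511] [ 0.4367 -0.0769  0.1351] [ 0.4615 -0.0519  0.1597]
top plug z [0.0281 0.0297 0.0324]
```

View pics/l6.png

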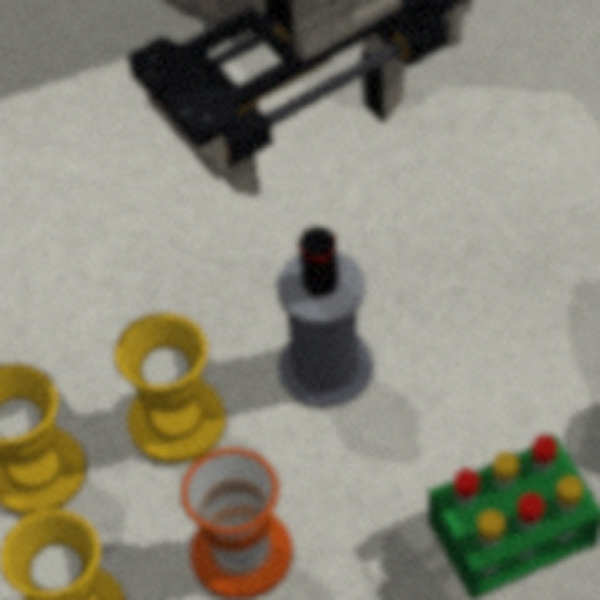

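The rod hangs upright and centred in the stand, with its grip at crop (318,260) and its flange at z 0.106. The gripper is clear above it, so I'll hand in.

```bash
python3 -c "
from cell import robot
print(robot.hand_in())"
```

```text
the job is handed in; nothing more can be done
None
```

The orange column's plug is pushed to the bottom and pressed home, and the rod is back in its stand, released. I handed the job in at about 14 s; no verdict is reported.

- **Plug:** I held the press for more than 0.5 s. The wrist read 9 to 16 N, or about 12 to 19 N once the rod's own weight is added. Afterwards the plug top read 0.030 m in the top camera, which is the bottom. After the lift the scene camera gave 0.032 m from only a few pixels, within 2 mm of that.
- **Rod:** It hangs upright with its flange at z 0.106 m, as at the start. Its axis is about 1–2 mm from the fitted stand axis, and the gripper is open and well clear above it.
- **Other columns:** I never went near the blue column or moved any of the yellow ones. I did not take a separate measurement of the blue plug.

No check failed. The only disagreement was a few millimetres between cameras and fits.

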